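# Clear the sander deck and hold back the belt tensioner

### The arm

A 6-joint arm with a two-finger parallel gripper is mounted at the origin on the work surface. World frame = base frame: x ahead of the robot, y to its left, z up, the work surface at z = 0. Lengths are in m, angles in rad, forces in N, time in s.
With the tool pointing down it reaches from about 0.225 to 0.875 m from the base axis. Payload 3.4 kg.
Tool frame: the origin (TCP) lies at the very end of the fingers, on their centre line; the grasp point (between the pads) lies 19 mm behind it; z points along the fingers, y is the line along which they close (so a half turn about z gives the same grasp; the last joint's range is limited). The gripper opens to 85 mm and grips with 20 to 120 N. Pads are 22 mm wide; open, the fingers measure 114 mm over their backs; the gripper's body (76 mm by 85 mm) begins 54 mm behind the grasp point. The pads swing forward as they close: fully open they stand 13 mm farther back than shut.
Start: joints at [1.188, 0.276, 1.505, -0, 1.361, -0.121], TCP at [0.149, 0.555, 0.198] pointing down, gripper open.
Joint ranges: [-2.89, 2.89], [-0.75, 2.08], [0.22, 2.7], [-1.18, 4.32], [0.11, 2.71], [-2.7, 2.7]. Speed limits (rad/s): [2.57, 2.57, 3.14, 3.14, 3.14, 3.14].

### API

Orientations are given as a unit quaternion [w, x, y, z].
In Python, from rig import manip gives the robot as it stands. The module is installed in compiled form; this text tells all that it offers.
- The arm moves only by the tool play_rows, never from a script. Its argument "motion" is a list of rows, each a list of 5 numbers: the shift along the tool's x, y, z in units of 40 mm (1.0 is 40 mm), then the turn about the tool's z in units of 10 degrees (1.0 is 10 degrees), then the finger opening in mm, from 0 to 85.4. A call has 1 to 5 rows; each row is the pose to reach, as a shift and turn from the pose commanded when the call began, along the tool's axes at that moment; what a row does not reach only later rows make up. A row lasts 1/8 s, in which the tool goes at most 62.5 mm and 10.7 degrees, less where a joint would pass 70% of its speed; a pose out of reach is approached as far as the arm can. A call with a gripper value outside its range is refused whole. The fingers move at their own pace and stop on an object; "newtons" is the grip in N (left out, the last holds). Time passes only in rows, so rows that repeat a pose let the fingers close. It gives the time, the measured TCP pose, the force, the opening and the grip force at its end, in the units of the state.
- manip.get_state(): the state, without advancing time (a new reading comes with each control period).
- manip.get_image(name): name is "scene" or "top"; returns a dict with "img" (420x560x3 uint8, red, green, blue), "range_z" (420x560 float32, m along the optical axis (not along the pixel's ray), 0 where there is no reading), "fx", "fy", "cx", "cy" (pixels), "R" (3x3) and "t" (3): a world point X has camera coordinates R X + t. Camera axes: x right, y down, z forward; pixel columns grow to the right and rows downward; lengths in m; the calibration is good to about 2 mm. A picture is of the moment at which its call begins.
- manip.sign_off(): hands the job in; it is judged then, once.
The state is a dict: "clock": time; "qpos": joint angles; "qd": joint speeds; "effort": joint torques, N m; "position": TCP position; "ee_rot": TCP orientation; "contact_force": force on the tool from outside, world axes, zero at the start; "moment": the same for the moment, N m; "width": finger opening in m; "gripper_force": force on a finger pad.
Only numpy, scipy, OpenCV 4.12 (cv2) and the standard library are available. Lean on these libraries where they do the work, as an engineer would, in place of code of your own. Each camera call takes 0.05 s, during which the arm holds its last target. There are 200 camera calls.

### The job

Pick up the scraper block by its blue handle and use it to sweep the three loose wood chips off the deck of the belt sander (any edge, onto the bench; do not touch the chips with the gripper). Then, with the same block still in the gripper, push the yellow idler roller sideways so that the sprung red tensioner arm swings back until its brass pawl has clicked right over the tooth, a little beyond where the tooth alone would catch it, and finish there holding: the block still gripped and pressing on the roller, so that a new belt could be slipped on. Leave the tin on the deck and everything else on the bench alone.

Things in the scene. Friction and masses are not known exactly. Their poses are not given: they have to be found in the camera images.
- sander: benchtop belt sander, cover and belt off, fixed to the bench, green with a bare metal deck 260 mm along its x (+-130), 310 mm along its y (+-155), no rims, flat top 30 mm above the bench. Origin on the bench under the deck's centre; its front (-x) faces the robot, within 0.35 rad of square. Behind the deck a grey motor (x +130 to +236 mm, 100 mm high above the bench)
- deck_center (a point): centre of the deck's top, 30 mm above the bench, axes as the sander's. The strip x -130 to +45 mm holds only chips (on the -y half, centres x -75 to +5, y -130 to -15 mm), arm and roller; y +10 to +60 mm in it is free at the start. Behind it the drive drum (diameter 68, 63 mm high) at x +85, y -100 and the brass pawl in its guide at x +90, y -6 to +50 mm, 26 mm high
- idler: yellow idler roller at the free end of the tensioner arm, upright, diameter 30 mm, 26 mm tall, from 16 to 42 mm above the deck; turns freely about its upright axle; origin at the centre of its underside; no fingers may press on it
- tensioner (a joint): swing of the red arm, rad: 0 at rest, grows as the roller goes to the sander's +y, stop at 0.40. The spring takes about 3 N at the roller at 0, 6 N at 0.35; the pawl adds up to about 4 N between 0.10 and 0.20 (the click). Past 0.28 it is done; let go, the arm slips back to the tooth at about 0.26, too slack: hold it beyond, best about 0.35
- pivot (a point): pivot axis of the red tensioner arm at the deck's height, sander x +90, y +102 mm. From here a bar 20 mm wide, top 15 mm above the deck, runs 120 mm towards the sander's -x to the roller. At tensioner value q the roller's axis is at sander x = 90 - 120 cos(0.19 - q), y = 102 - 120 sin(0.19 - q) mm
- pawl (a joint): brass pawl slider, m: 0 when home (at rest, and again when the tooth has passed at tensioner about 0.27), up to 0.002 while the tooth lifts it
- block: scraper block, loose, standing on the bench left or right of the sander: wooden body 120 (x) x 30 (y) x 30 mm high, with a blue upright handle on its middle, 50 (x) x 22 (y) mm, from 28 to 70 mm height; origin at the centre of the underside; 0.14 kg (0.1 to 0.2)
- chip1: hardwood chip, 40 (x) x 24 (y) x 13 mm, origin at the centre of its underside; starts lying flat on the sander's deck, loose, any yaw
- chip2: hardwood chip, 40 (x) x 24 (y) x 13 mm, origin at the centre of its underside; starts lying flat on the sander's deck, loose, any yaw
- chip3: hardwood chip, 40 (x) x 24 (y) x 13 mm, origin at the centre of its underside; starts lying flat on the sander's deck, loose, any yaw
- tin: small open steel tin, diameter 34 mm, 26 mm high, loose on the rear of the deck between drum and pawl; leave it. Origin: centre of underside
- tape: red tape measure, 66 x 66 x 32 mm, loose, on the side of the sander where the block is not; leave it. Origin: centre of underside
- mallet: wooden mallet lying on the bench, 245 mm long, head 65 x 110 x 55 mm centred 100 mm along its x from its origin on the underside; leave it
- plane: wooden hand plane, 200 x 58 mm, about 80 mm high, on the bench; leave it. Origin: centre of underside
- glue: white glue bottle, diameter 54, height 100 mm, standing on the bench; leave it. Origin: centre of underside
- driver: red screwdriver lying on the bench; leave it
There are look-alikes about, which are no part of the job. Of the things that look like the block, take the one that is farthest to the robot's left at the start.

How it is judged:
By the outcome, as a careful person would: the job done as asked, in the order asked, and still so for the second after the job is handed in, while the arm keeps its last pose, push and grip.
It also fails if it takes over 51 s, if anything falls off the work surface, if the arm or the gripper's body presses on something with over 40 N, if the wrist force passes 120 N, or if a joint passes its speed limit or range.

## Working session

There is one attempt and no reset: what is moved stays moved. The work goes in short steps, Python scripts to look and compute and a tool call to move; the robot and the scene stay as the last step left them, time stands still between calls to the robot, and variables do not carry over. Pictures are saved under pics/ and viewed, at most 10 in all, crops included, and the job is handed in when it is done.

Besides the shell and the picture viewer there is one more tool, called after "Call:" in YAML: its name, and indented under it one key for each argument. play_rows: Moves the arm, as the interface text tells. Its arguments: {"type":"object","properties":{"motion":{"type":"array","items":{"type":"array","items":{"type":"number"}}},"newtons":{"type":"number"}},"required":["motion"]}

```bash
mkdir -p pics; cat > h.py <<'E'
import numpy as np,cv2
from rig import manip
def save(n,f):
    d=manip.get_image(n); cv2.imwrite('pics/'+f,cv2.cvtColor(d['img'],cv2.COLOR_RGB2BGR)); np.savez('pics/'+f[:-4]+'.npz',**d); return d
def load(f): return dict(np.load('pics/'+f+'.npz'))
def cloud(d):
    h,w=d['range_z'].shape; u,v=np.meshgrid(np.arange(w),np.arange(h)); z=d['range_z']
    P=np.stack([(u-d['cx'])/d['fx']*z,(v-d['cy'])/d['fy']*z,z],-1)
    return (P-d['t'])@d['R']
def ray(d,uv,z):
    uv=np.atleast_2d(uv).astype(float); r=np.c_[(uv[:,0]-d['cx'])/d['fx'],(uv[:,1]-d['cy'])/d['fy'],np.ones(len(uv))]@d['R']
    o=-d['R'].T@d['t']; return o+r*((z-o[2])/r[:,2])[:,None]
E
python3 - <<'E'
from h import *
for n in('top','scene'):
    d=save(n,n+'0.png'); print(n,-d['R'].T@d['t'],d['fx'],(d['range_z']>0).mean())
print(manip.get_state())
E
```

```text
top [ 0.1854424  -0.10142373  1.61138694] 501.45578201920716 0.9961607142857143
scene [1.07806637 0.71634388 1.16339383] 490.0002091400595 0.9958630952380952
{'clock': 0.1, 'qpos': array([ 1.18797228e+00,  2.76522418e-01,  1.50597872e+00,  1.70714537e-05,
        1.36073102e+00, -1.21030243e-01]), 'qd': array([ 5.47046534e-04,  4.65815673e-04, -5.25048590e-03, -6.05174859e-04,
        6.92239599e-05,  1.75115717e-04]), 'effort': array([ 8.86330981e-04, -4.17703700e+01, -2.46406907e+01, -2.93741587e-04,
        5.75317594e-03,  9.66511607e-06]), 'position': array([0.14863687, 0.55491602, 0.19684268]), 'ee_rot': array([-2.12422488e-04,  1.30525153e-01,  9.91444659e-01, -7.91791700e-04]), 'contact_force': array([-0.20745598, -1.17505267, -0.1542519 ]), 'moment': array([ 0.02425275, -0.00499179,  0.00970658]), 'gripper_force': 0.0, 'width': 0.08537393662627216}
```

View pics/top0.png

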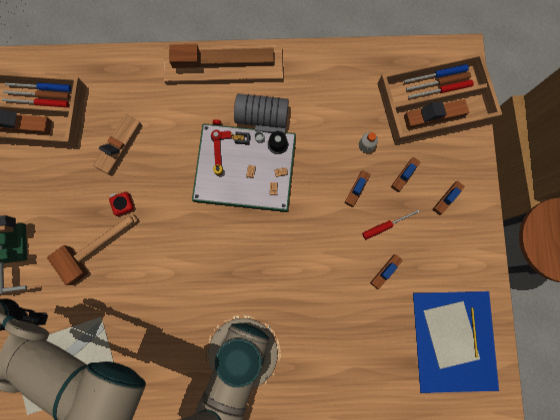

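View pics/scene0.png

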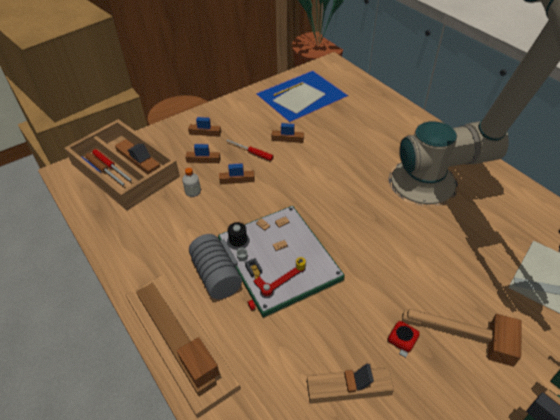

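The top view shows four look-alike blocks at (357,188), (405,174), (449,197) and (387,271). The sander deck is around (245,167), with chips at (250,171), (281,172) and (274,188). The roller is at (218,170), the pivot at (216,134), the drum at (278,142), the tin at (260,138) and the glue at (369,142). The scene view agrees with this. Next I measure these.

```bash
cat > m.py <<'E'
from h import *
def blobs(d,mask,amin=15):
    n,l,s,c=cv2.connectedComponentsWithStats(mask.astype(np.uint8)); return [(l==i,s[i,4],c[i]) for i in range(1,n) if s[i,4]>=amin]
def hsv(d): return [a.astype(int) for a in cv2.split(cv2.cvtColor(d['img'],cv2.COLOR_RGB2HSV))]
E
python3 - <<'E'
from m import *
np.set_printoptions(precision=4,suppress=True)
for f in('top0','scene0'):
    d=load(f); C=cloud(d); H,S,V=hsv(d); print(f)
    inb=(C[...,0]>0.1)&(C[...,0]<.9)&(abs(C[...,1])<.9)
    print(' blue'); 
    for m,a,c in blobs(d,(abs(H-112)<12)&(S>130)&(V>60)&inb&(C[...,2]>.03)&(C[...,2]<.11)): 
        z=np.percentile(C[m][:,2],75); uv=np.argwhere(m&(C[...,2]>z-.012))[:,::-1]
        r=cv2.minAreaRect(ray(d,uv,z)[:,:2].astype(np.float32)); print(c,a,'ztop',z,ray(d,uv,z).mean(0)[:2],r)
    print(' deck')
    m=(abs(C[...,2]-.03)<.006)&(S<60)&(V>90)&inb
    b=max(blobs(d,m),key=lambda t:t[1]); cnt=cv2.convexHull(np.argwhere(b[0])[:,::-1].astype(np.int32))
    W=ray(d,cnt[:,0],.03)[:,:2].astype(np.float32); print(np.median(C[b[0]][:,2]),cv2.minAreaRect(W)); 
    hull=np.zeros(V.shape,np.uint8); cv2.fillConvexPoly(hull,cnt,1)
    print(' chips')
    for m,a,c in blobs(d,(hull>0)&(H>5)&(H<20)&(S>70)&(V>110)):
        z=np.median(C[m][:,2]); r=cv2.minAreaRect(ray(d,np.argwhere(m)[:,::-1],z)[:,:2].astype(np.float32)); print(c,a,z,r)
    print(' yellow')
    for m,a,c in blobs(d,(abs(H-27)<6)&(S>150)&(V>100)&inb):
        z=C[m][:,2]; print(c,a,np.percentile(z,[5,50,90]),C[m].mean(0),cv2.minEnclosingCircle(ray(d,np.argwhere(m)[:,::-1],.068)[:,:2].astype(np.float32)))
    print(' red')
    for m,a,c in blobs(d,((H<4)|(H>176))&(S>170)&(V>90)&inb&(abs(C[...,1])<.35)):
        z=C[m][:,2]; print(c,a,np.percentile(z,[5,50,90]),cv2.minAreaRect(ray(d,np.argwhere(m)[:,::-1],np.median(z))[:,:2].astype(np.float32)))
E
```

```text
top0
 blue
[448.2308  71.5077] 130 ztop 0.04296746410140048 [ 0.8903 -0.702 ] ((0.8939674496650696, -0.7120872139930725), (0.020550359040498734, 0.10099784284830093), 10.33359432220459)
[52.62 86.36] 200 ztop 0.04103399131231522 [0.8741 0.6131] ((0.8738512396812439, 0.6135318279266357), (0.10637132823467255, 0.02232383005321026), 84.44320678710938)
[408.9278 170.5361] 97 ztop 0.07271417142913489 [ 0.5488 -0.5385] ((0.5489081144332886, -0.5387091040611267), (0.02095300890505314, 0.0467212051153183), 51.94364929199219)
[359.34 185.11] 100 ztop 0.07288350976882502 [ 0.5062 -0.3801] ((0.5066161155700684, -0.37972962856292725), (0.02085351012647152, 0.047632891684770584), 60.98708724975586)
[453.3368 194.5053] 95 ztop 0.07310594614917647 [ 0.4681 -0.6714] ((0.46830087900161743, -0.671353280544281), (0.019525468349456787, 0.046791259199380875), 48.13994216918945)
[389.1456 270.767 ] 103 ztop 0.07236117851770393 [ 0.2379 -0.4556] ((0.2379991114139557, -0.45563408732414246), (0.019404295831918716, 0.046556275337934494), 47.0740966796875)
 deck
0.03031584158558112 ((0.5887253880500793, -0.016
[... 2206 characters left out ...]
7505, -0.13606125116348267), (0.025674967095255852, 0.04573220759630203), 8.42128849029541)
[279.4938 244.4691] 81 0.040797931027848004 ((0.5717179179191589, -0.036273639649152756), (0.022995710372924805, 0.03947924077510834), 81.01971435546875)
 yellow
[300.2449 261.7347] 49 [0.0674 0.0717 0.0746] [0.575  0.068  0.0715] ((0.5723176002502441, 0.06566421687602997), 0.014163346029818058)
 red
[275.5782 280.9927] 275 [0.0415 0.046  0.0519] ((0.6475117206573486, 0.053203284740448), (0.11957523226737976, 0.057964857667684555), 5.001138210296631)
[251.3514 304.1622] 37 [0.0218 0.0276 0.032 ] ((0.7469065189361572, 0.07832026481628418), (0.024970628321170807, 0.01275322400033474), 72.56856536865234)
```

Call:
play_rows:
  motion:
    - [-0.6,-0.9,0,0,60]
    - [-1.4,-1.9,0,0,60]
    - [-2.2,-3.0,0,0,60]
    - [-3.0,-4.1,0,0,60]
    - [-3.8,-5.2,0,0,60]

```text
clock: 0.72
position: [0.242, 0.3134, 0.1973]
ee_rot: [0.0, 0.13, 0.991, -0.0]
contact_force: [1.1, -0.6, 0.3]
width: 0.0602
gripper_force: 0.0
```

Call:
play_rows:
  motion:
    - [-0.8,-1.1,0,0,60]
    - [-1.6,-2.2,0,0,60]
    - [-2.4,-3.3,0,0,60]
    - [-3.2,-4.4,0,0,60]
    - [-4.0,-5.5,0,0,60]

```text
clock: 1.35
position: [0.3396, 0.0596, 0.1976]
ee_rot: [0.0, 0.131, 0.991, 0.0]
contact_force: [1.2, 1.6, -0.3]
width: 0.0599
gripper_force: 0.0
```

Call:
play_rows:
  motion:
    - [-0.8,-1.1,0,0,60]
    - [-1.6,-2.2,0,0,60]
    - [-2.4,-3.3,0,0,60]
    - [-3.2,-4.4,0,0,60]
    - [-4.0,-5.5,0,0,60]

```text
clock: 1.98
position: [0.4372, -0.1943, 0.1973]
ee_rot: [-0.0, 0.131, 0.991, 0.0]
contact_force: [1.3, 0.1, -0.2]
width: 0.0602
gripper_force: 0.0
```

Call:
play_rows:
  motion:
    - [-0.8,-1.1,0,0.3,50]
    - [-1.5,-2.1,0.4,0.6,50]
    - [-2.1,-2.9,0.8,0.9,50]
    - [-2.6,-3.6,1.1,1.2,50]
    - [-2.9,-4.0,1.2,1.4,50]

```text
clock: 2.6
position: [0.5074, -0.3782, 0.1478]
ee_rot: [-0.001, 0.251, 0.968, 0.001]
contact_force: [-0.5, -1.0, -0.3]
width: 0.05
gripper_force: 0.0
```

```bash
cat >> m.py <<'E'
def units(x,y,z,xang):
    "shift in tool units from the measured pose to x,y,z with tool x at xang deg"
    s=manip.get_state(); w,a,b,c=s['ee_rot']; ang=np.degrees(2*np.arctan2(b,a)); t=np.radians(ang)
    d=np.array([x,y,z])-s['position']; e=(xang-ang+90)%180-90
    print('ang %.2f pos'%ang,s['position'].round(4),'-> units',np.round([(d[0]*np.cos(t)+d[1]*np.sin(t))/.04,(d[0]*np.sin(t)-d[1]*np.cos(t))/.04,-d[2]/.04,-e/10],2),'F',s['contact_force'].round(1),'w %.4f clk %.2f q6 %.2f'%(s['width'],s['clock'],s['qpos'][5]))
YAW=np.radians(-7.76); O=np.array([.5887,-.0170])
def s2w(x,y): c,s=np.cos(YAW),np.sin(YAW); return O+np.array([c*x-s*y,s*x+c*y])
E
python3 - <<'E'
from m import *
for f in('top0','scene0'):
    d=load(f); C=cloud(d)
    near=np.hypot(C[...,0]-.508,C[...,1]+.38)<.075
    for lo,hi,zz in((.022,.034,.030),(.060,.08,.07)):
        m=near&(C[...,2]>lo)&(C[...,2]<hi); b=max(blobs(d,m,8),key=lambda t:t[1])[0]
        uv=np.argwhere(b)[:,::-1]; print(f,zz,len(uv),cv2.minAreaRect(ray(d,uv,zz)[:,:2].astype(np.float32)))
    m=near&(C[...,2]>.015)&(C[...,2]<.1); print(cv2.minAreaRect(C[m][:,:2].astype(np.float32)))
units(.508,-.381,.036,151)
E
```

```text
top0 0.03 106 ((0.47751906514167786, -0.36315178871154785), (0.029932130128145218, 0.0529414601624012), 60.97922134399414)
top0 0.07 110 ((0.5078514218330383, -0.380621075630188), (0.020937275141477585, 0.052088238298892975), 61.10499572753906)
((0.508513867855072, -0.38130393624305725), (0.03036710061132908, 0.12231981754302979), 59.99174499511719)
scene0 0.03 203 ((0.5124438405036926, -0.37392422556877136), (0.04037017002701759, 0.11833548545837402), 60.662357330322266)
scene0 0.07 96 ((0.5129108428955078, -0.37345802783966064), (0.029643336310982704, 0.05119193717837334), 53.607383728027344)
((0.5095419883728027, -0.37975266575813293), (0.03959495201706886, 0.11951573193073273), 59.04472732543945)
ang 150.87 pos [ 0.5074 -0.3782  0.1478] -> units [-0.05 -0.05  2.8  -0.01] F [-0.5 -1.  -0.3] w 0.0500 clk 2.60 q6 -1.81
```

Call:
play_rows:
  motion:
    - [-0.05,-0.05,0.8,0,50]
    - [-0.05,-0.05,1.6,0,50]
    - [-0.05,-0.05,2.3,0,50]
    - [-0.05,-0.05,2.7,0,50]
    - [-0.05,-0.05,2.8,0,50]

```text
clock: 3.22
position: [0.5082, -0.3793, 0.037]
ee_rot: [-0.001, 0.25, 0.968, 0.0]
contact_force: [0.5, -0.6, 0.4]
width: 0.05
gripper_force: 0.0
```

Call:
play_rows:
  motion:
    - [0,0,0,0,10]
    - [0,0,0,0,10]
    - [0,0,0,0,10]
    - [0,0,0,0,10]
    - [0,0,0,0,10]
  newtons: 90

```text
clock: 3.85
position: [0.5085, -0.38, 0.0378]
ee_rot: [0.0, 0.25, 0.968, -0.0]
contact_force: [0.4, -0.7, -0.1]
width: 0.0098
gripper_force: 0.0
```

Call:
play_rows:
  motion:
    - [0,0,-0.3,0,10]
    - [0,0,-0.8,0,10]
    - [0,0,-1.4,0,10]
    - [0,0,-2.0,0,10]
    - [0,0,-2.2,0,10]

```text
clock: 4.47
position: [0.5094, -0.3808, 0.1281]
ee_rot: [0.002, 0.25, 0.968, -0.001]
contact_force: [-0.1, -0.8, -0.1]
width: 0.0099
gripper_force: 0.0
```

```bash
python3 - <<'E'
from m import *
d=save('scene','grasp.png'); x,y=s2w(-.038,.035); units(x,y,.13,172.24)
cv2.imwrite('pics/graspc.png',cv2.resize(cv2.cvtColor(d['img'][80:340,130:390],cv2.COLOR_RGB2BGR),None,fx=2.2,fy=2.2))
E
```

```text
ang 151.00 pos [ 0.5094 -0.3808  0.1281] -> units [ 3.88  9.39 -0.05 -2.12] F [0.  0.  0.2] w 0.0098 clk 4.53 q6 -1.82
```

View pics/graspc.png

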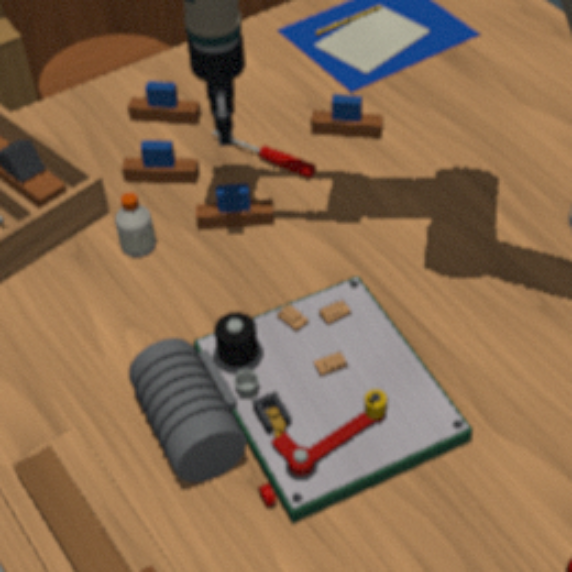

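The crop shows the fingers' tip at about (225,140), closed on nothing, with the block still standing at (235,205). The grasp missed, so I check where the gripper really is in both views.

```bash
python3 - <<'E'
from m import *
t=save('top','grasp_top.png'); d=load('grasp')
s=manip.get_state(); p=s['position']
for n,e in(('top',t),('scene',d)):
    c=e['R']@p+e['t']; print(n,'tcp px',e['fx']*c[0]/c[2]+e['cx'],e['fy']*c[1]/c[2]+e['cy'],'depth',c[2])
    C=cloud(e); m=(np.hypot(C[...,0]-p[0],C[...,1]-p[1])<.1)&(C[...,2]>.085)&(C[...,2]<.3)
    for lo in np.arange(.09,.26,.02):
        k=m&(C[...,2]>=lo)&(C[...,2]<lo+.02)
        if k.sum()>4: print(n,lo.round(3),k.sum(),C[k].min(0).round(3),C[k].max(0).round(3))
tt=t['img'][130:290,300:470]; dd=d['img'][60:220,150:320]
a=[cv2.resize(cv2.cvtColor(i,cv2.COLOR_RGB2BGR),(400,400),interpolation=cv2.INTER_CUBIC) for i in(tt,dd)]
cv2.imwrite('pics/both.png',np.hstack(a))
E
```

```text
top tcp px 362.4889435161748 180.40744036841338 depth 1.519105900037039
top 0.17 17 [ 0.494 -0.393  0.172] [ 0.517 -0.365  0.19 ]
top 0.19 12 [ 0.485 -0.4    0.19 ] [ 0.515 -0.36   0.21 ]
top 0.21 47 [ 0.479 -0.414  0.21 ] [ 0.529 -0.334  0.23 ]
top 0.23 41 [ 0.478 -0.418  0.231] [ 0.542 -0.329  0.25 ]
top 0.25 59 [ 0.478 -0.428  0.25 ] [ 0.547 -0.324  0.27 ]
scene tcp px 233.83455154008496 152.28732036355836 depth 1.591852056034057
scene 0.15 7 [ 0.508 -0.377  0.161] [ 0.522 -0.362  0.169]
scene 0.17 37 [ 0.507 -0.377  0.17 ] [ 0.525 -0.357  0.189]
scene 0.19 8 [ 0.515 -0.37   0.191] [ 0.533 -0.345  0.209]
scene 0.21 23 [ 0.504 -0.376  0.21 ] [ 0.539 -0.334  0.23 ]
scene 0.23 61 [ 0.493 -0.386  0.23 ] [ 0.551 -0.321  0.25 ]
scene 0.25 99 [ 0.486 -0.394  0.25 ] [ 0.55  -0.319  0.27 ]
```

View pics/both.png

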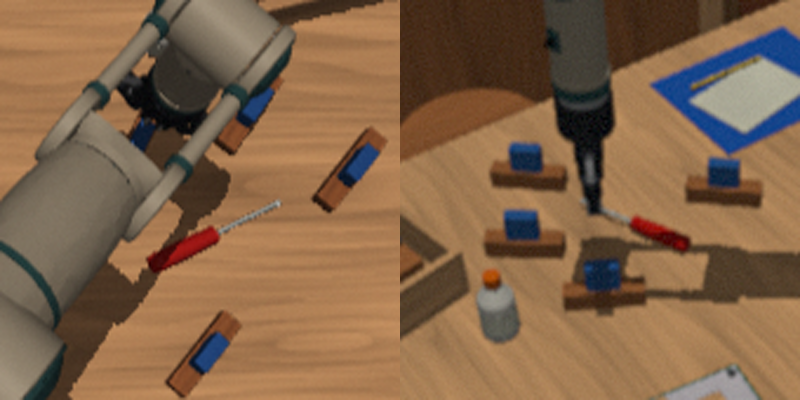

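```bash
python3 - <<'E'
from m import *
d=load('grasp'); s=manip.get_state(); p=s['position']; C=cloud(d)
for z in(.128,.14,.15,.16,.17):
    c=d['R']@np.array([p[0],p[1],z])+d['t']; print(z,d['fx']*c[0]/c[2]+d['cx'],d['fy']*c[1]/c[2]+d['cy'])
g=d['img'].astype(int).sum(2)
for v in range(134,156): print(v,' '.join('%3d'%x for x in g[v,222:244]),'|',' '.join('%.2f'%x for x in C[v,226:238,2]))
E
```

```text
0.128 233.8027691401825 152.00991823041377
0.14 233.4754924671445 149.15339236994308
0.15 233.19995178458436 146.74842693797814
0.16 232.92181797880193 144.32082829028474
0.17 232.64105427076973 141.87027541332338
134 375 359 349 342 313 196  86  82 102  96  76  43  95 227 359 397 380 379 367 376 386 394 | -0.00 0.25 0.25 0.25 0.25 0.26 0.25 0.25 0.25 0.25 -0.00 -0.00
135 373 364 361 354 320 206  84  35  55  75  64  42  57 192 327 392 393 385 379 375 376 386 | -0.00 0.25 0.25 0.24 0.24 0.24 0.24 0.24 0.24 0.24 0.00 0.00
136 362 360 360 361 326 232 101  49  48  58  37  10  49 175 321 393 395 393 388 371 375 388 | 0.00 0.00 0.24 0.24 0.24 0.23 0.23 0.24 0.23 0.24 -0.00 -0.00
137 350 365 365 357 338 253 110  38  42  44  61  46  53 180 309 382 401 392 394 369 382 375 | -0.00 -0.00 0.23 0.23 0.23 0.23 0.22 0.23 0.22 0.23 0.00 0.00
138 340 350 361 372 352 297 162  64  18  33  42  37  75 199 341 397 400 395 395 399 386 379 | -0.00 -0.00 0.22 0.22 0.22 0.22 0.22 0.21 0.22 0.22 -0.00 0.00
139 345 345 351 362 372 350 251 137  33  45  70  37 104 237 367 391 398 399 402 398 395 384 | -0.00 -0.00
[... 1890 characters left out ...]
0.00 0.00 0.00 0.01 -0.00 0.00 -0.00 0.00 -0.00 -0.00 -0.00 -0.00
152 354 335 331 329 328 325 323 304 314 316 315 337 338 351 356 368 364 370 363 367 350 353 | -0.00 0.00 -0.00 0.00 0.00 -0.00 -0.00 -0.01 0.00 0.01 0.00 0.00
153 369 345 339 333 321 317 330 322 323 305 310 330 320 338 351 354 349 359 362 370 354 347 | -0.00 0.00 0.00 0.00 0.00 -0.00 0.01 0.01 0.00 0.00 0.00 -0.00
154 368 362 344 335 326 328 319 325 307 276 266 271 274 277 282 289 295 300 309 305 299 313 | 0.00 0.00 -0.00 0.00 0.00 0.00 -0.00 -0.00 0.00 0.00 -0.00 -0.00
155 390 349 362 348 319 267 270 272 243 186 163 180 193 175 185 184 192 191 206 203 201 235 | 0.00 0.00 -0.00 0.00 -0.00 -0.00 -0.00 -0.00 -0.00 0.00 0.01 0.00
```

The fingertips end at about row 146 in the scene view, where the reported TCP projects to row 152. The depth there reads about 0.16 m against a reported 0.128 m, so the real fingertips are some 32 mm higher than reported, while x and y agree. That explains closing just over the handle top. I'll go 30 mm lower in reported z, in guarded steps.

Call:
play_rows:
  motion:
    - [0,0,0,0,50]
    - [0,0,0,0,50]
    - [0,0,0.6,0,50]
    - [0,0,1.2,0,50]
    - [0,0,1.8,0,50]

```text
clock: 5.2
position: [0.5081, -0.3796, 0.0521]
ee_rot: [-0.001, 0.25, 0.968, 0.0]
contact_force: [0.3, 1.2, -1.1]
width: 0.05
gripper_force: 0.0
```

Call:
play_rows:
  motion:
    - [0,0,0.3,0,50]
    - [0,0,0.6,0,50]
    - [0,0,0.9,0,50]
    - [0,0,1.05,0,50]
    - [0,0,1.15,0,50]

```text
clock: 5.82
position: [0.5086, -0.38, 0.0074]
ee_rot: [0.0, 0.25, 0.968, -0.0]
contact_force: [0.1, -0.6, 0.9]
width: 0.0502
gripper_force: 0.0
```

Call:
play_rows:
  motion:
    - [0,0,0,0,15]
    - [0,0,0,0,15]
    - [0,0,0,0,15]
    - [0,0,0,0,15]
  newtons: 90

```text
clock: 6.32
position: [0.5088, -0.3802, 0.0082]
ee_rot: [0.001, 0.25, 0.968, -0.0]
contact_force: [0.7, 0.4, 2.2]
width: 0.0206
gripper_force: 88.0
```

Call:
play_rows:
  motion:
    - [0,0,-0.3,0,15]
    - [0,0,-0.8,0,15]
    - [0,0,-1.4,0,15]
    - [0,0,-2.0,0,15]
    - [0,0,-2.2,0,15]

```text
clock: 6.95
position: [0.5092, -0.3806, 0.0976]
ee_rot: [0.001, 0.25, 0.968, -0.001]
contact_force: [-0.5, 0.3, -1.0]
width: 0.0209
gripper_force: 87.8
```

```bash
python3 - <<'E'
from m import *
x,y=s2w(-.038,.033); units(x,y,.09,172.24)
d=save('scene','lift.png'); C=cloud(d); H,S,V=hsv(d)
for m,a,c in blobs(d,(abs(H-112)<12)&(S>130)&(V>60)&(C[...,2]>.1)&(C[...,2]<.25)&(C[...,0]<.8)&(C[...,0]>.3)): print('blue',c,a,C[m].min(0),C[m].max(0))
for m,a,c in blobs(d,(H<16)&(S>90)&(C[...,2]>.07)&(C[...,2]<.15)&(C[...,0]<.7)&(C[...,0]>.4)&(C[...,1]>-.5)): print('body',c,a,np.percentile(C[m],2,axis=0),np.percentile(C[m],98,axis=0))
E
```

```text
ang 151.00 pos [ 0.5092 -0.3806  0.0976] -> units [ 3.85  9.34  0.19 -2.12] F [-0.5  0.3 -1. ] w 0.0209 clk 6.95 q6 -1.82
body [234.02479339 158.34710744] 363 [ 0.46060487 -0.41256947  0.08971234] [ 0.56620745 -0.33992798  0.12343192]
body [188.43396226 171.45283019] 53 [ 0.64955367 -0.43188431  0.0877006 ] [ 0.67038077 -0.40832014  0.10326756]
```

Call:
play_rows:
  motion:
    - [0.3,0.7,0,0,15]
    - [0.8,1.8,0,-0.3,15]
    - [1.3,3.0,0,-0.8,15]
    - [1.8,4.2,0,-1.3,15]
    - [2.3,5.3,0,-1.6,15]

```text
clock: 7.62
position: [0.5301, -0.1479, 0.0946]
ee_rot: [-0.001, 0.112, 0.994, 0.0]
contact_force: [1.3, -0.5, -1.5]
width: 0.0207
gripper_force: 88.1
```

```bash
python3 - <<'E'
from m import *
x,y=s2w(-.038,.033); units(x,y,.09,172.24)
E
```

```text
ang 167.11 pos [ 0.5301 -0.1479  0.0946] -> units [ 0.32  4.25  0.12 -0.51] F [ 1.3 -0.5 -1.5] w 0.0207 clk 7.62 q6 -1.74
```

Call:
play_rows:
  motion:
    - [0.1,1.1,0,-0.2,15]
    - [0.2,2.2,0,-0.4,15]
    - [0.3,3.2,0,-0.5,15]
    - [0.3,3.9,0.1,-0.5,15]
    - [0.3,4.2,0.1,-0.5,15]

```text
clock: 8.25
position: [0.556, 0.0179, 0.0905]
ee_rot: [-0.001, 0.069, 0.998, 0.0]
contact_force: [-0.1, -1.5, -1.4]
width: 0.0204
gripper_force: 88.1
```

Call:
play_rows:
  motion:
    - [0,0,0.1,0,15]
    - [0,0,0.3,0,15]
    - [0,0,0.5,0,15]
    - [0,0,0.6,0,15]

```text
clock: 8.75
position: [0.5563, 0.0158, 0.0667]
ee_rot: [-0.001, 0.07, 0.998, -0.0]
contact_force: [-0.3, -0.1, -1.1]
width: 0.0207
gripper_force: 88.1
```

```bash
python3 - <<'E'
from m import *
x,y=s2w(-.038,.033); units(x,y,.0405,172.24)
t=save('top','deck.png'); d=save('scene','deck_s.png')
C=cloud(d); H,S,V=hsv(d)
near=np.hypot(C[...,0]-x,C[...,1]-y)<.08
m=near&(H<16)&(S>90)&(C[...,2]>.048)&(C[...,2]<.11)
for b,a,c in blobs(d,m,30): print(c,a,np.percentile(C[b],[3,97],axis=0).round(4).tolist())
a=cv2.resize(t['img'][110:230,175:325],(400,320)); b=cv2.resize(d['img'][180:320,180:355],(400,320)); cv2.imwrite('pics/deckc.png',cv2.cvtColor(np.hstack([a,b]),cv2.COLOR_RGB2BGR))
E
```

```text
ang 171.94 pos [0.5563 0.0158 0.0667] -> units [ 0.04  0.12  0.65 -0.03] F [-0.3 -0.1 -1.1] w 0.0207 clk 8.75 q6 -1.53
[293.03307888 247.80152672] 393 [[0.5047, -0.0025, 0.0643], [0.6167, 0.0377, 0.092]]
```

View pics/deckc.png

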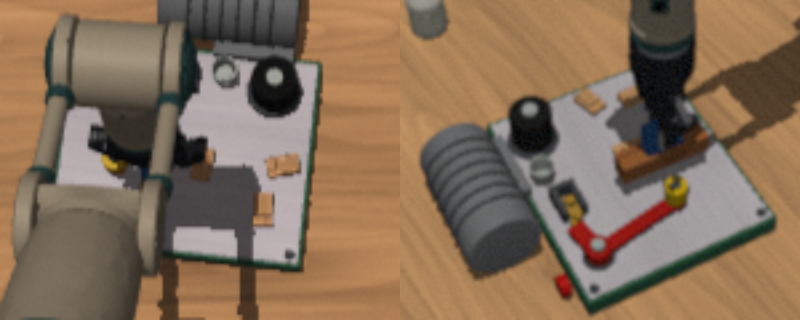

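The block hangs level over the free strip at (290,248) in the full scene image. Its bottom is about 60 mm up, clear of the roller at right (675,190 in the crop) and the chips. Now I lower it to about 2 mm above the deck.

Call:
play_rows:
  motion:
    - [0,0,0.2,0,15]
    - [0,0,0.4,0,15]
    - [0,0,0.55,0,15]
    - [0,0,0.63,0,15]
    - [0,0,0.63,0,15]

```text
clock: 9.48
position: [0.5567, 0.0166, 0.0421]
ee_rot: [-0.0, 0.07, 0.998, 0.0]
contact_force: [-0.4, -0.2, -1.1]
width: 0.0206
gripper_force: 88.1
```

```bash
python3 - <<'E'
from m import *
x,y=s2w(-.038,-.168); units(x,y,.041,172.24)
E
```

```text
ang 172.00 pos [0.5567 0.0166 0.0421] -> units [ 0.02 -4.92  0.03 -0.02] F [-0.4 -0.2 -1.1] w 0.0206 clk 9.47 q6 -1.53
```

Call:
play_rows:
  motion:
    - [0,-0.2,0.04,0,15]
    - [0,-0.5,0.04,0,15]
    - [0,-0.8,0.04,0,15]
    - [0,-1.1,0.04,0,15]
    - [0,-1.4,0.04,0,15]

```text
clock: 10.1
position: [0.549, -0.04, 0.0409]
ee_rot: [0.0, 0.07, 0.998, 0.0]
contact_force: [0.5, -0.4, -0.9]
width: 0.0209
gripper_force: 88.1
```

Call:
play_rows:
  motion:
    - [0,-0.3,0,0,15]
    - [0,-0.6,0,0,15]
    - [0,-0.9,0,0,15]
    - [0,-1.2,0,0,15]
    - [0,-1.5,0,0,15]

```text
clock: 10.72
position: [0.5406, -0.0991, 0.0408]
ee_rot: [-0.0, 0.07, 0.998, 0.0]
contact_force: [0.2, 0.8, -0.6]
width: 0.0206
gripper_force: 88.1
```

Call:
play_rows:
  motion:
    - [0,-0.3,0,0,15]
    - [0,-0.6,0,0,15]
    - [0,-0.9,0,0,15]
    - [0,-1.2,0,0,15]
    - [0,-1.5,0,0,15]

```text
clock: 11.35
position: [0.5323, -0.1587, 0.0408]
ee_rot: [0.0, 0.07, 0.998, -0.0]
contact_force: [0.4, -0.4, -0.8]
width: 0.0207
gripper_force: 88.1
```

Call:
play_rows:
  motion:
    - [0,-0.2,0,0,15]
    - [0,-0.4,0,0,15]
    - [0,-0.55,0,0,15]
    - [0,-0.55,0,0,15]

```text
clock: 11.85
position: [0.5293, -0.1799, 0.0408]
ee_rot: [0.0, 0.07, 0.998, 0.0]
contact_force: [-0.5, -0.5, -1.8]
width: 0.0206
gripper_force: 88.1
```

```bash
python3 - <<'E'
from m import *
x,y=s2w(-.038,-.168); units(x,y,.041,172.24)
t=save('top','sw.png'); d=save('scene','sw_s.png')
a=cv2.resize(t['img'][110:230,200:350],(400,320)); b=cv2.resize(d['img'][160:300,180:355],(400,320)); cv2.imwrite('pics/swc.png',cv2.cvtColor(np.hstack([a,b]),cv2.COLOR_RGB2BGR))
E
```

```text
ang 171.98 pos [ 0.5293 -0.1799  0.0408] -> units [ 0.03  0.04 -0.01 -0.03] F [-0.5 -0.5 -1.8] w 0.0206 clk 11.85 q6 -1.88
```

View pics/swc.png

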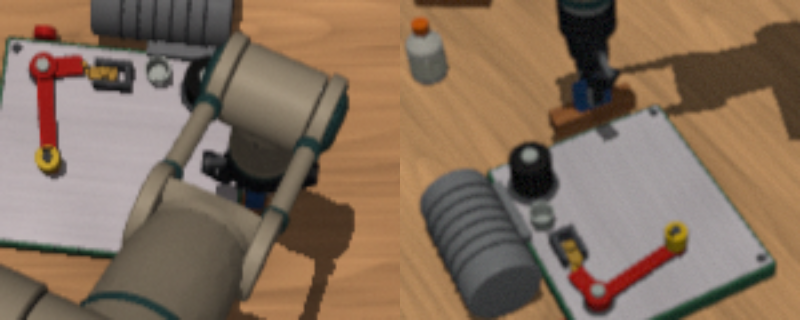

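The deck is empty in both views, with only the block at its far edge (595,105 in the crop). The roller, tin and drum are untouched. I lift, return to the free strip and check that the chips are on the bench.

Call:
play_rows:
  motion:
    - [0,0,-0.4,0,15]
    - [0,0,-0.9,0,15]
    - [0.1,0.5,-1.2,0,15]
    - [0.2,1.4,-1.2,0,15]
    - [0.3,2.4,-1.2,0,15]

```text
clock: 12.58
position: [0.5305, -0.0807, 0.0897]
ee_rot: [0.0, 0.07, 0.998, 0.0]
contact_force: [1.3, -0.4, -1.0]
width: 0.0205
gripper_force: 88.1
```

Call:
play_rows:
  motion:
    - [0.1,1.0,0,0,15]
    - [0.15,1.8,0,0,15]
    - [0.15,2.3,0,0,15]
    - [0.15,2.6,0,0,15]
    - [0.15,2.6,0,0,15]

```text
clock: 13.2
position: [0.5391, 0.0221, 0.0891]
ee_rot: [0.0, 0.069, 0.998, 0.0]
contact_force: [-0.1, 0.5, -1.4]
width: 0.0206
gripper_force: 88.2
```

```bash
python3 - <<'E'
from m import *
x,y=s2w(-.055,.030); units(x,y,.057,172.24)
t=save('top','af.png'); C=cloud(t); H,S,V=hsv(t)
for m,a,c in blobs(t,(H>5)&(H<20)&(S>70)&(V>110)&(C[...,2]>.006)&(C[...,2]<.06)&(C[...,0]>.35)&(C[...,0]<.75)&(C[...,1]<.1)&(C[...,1]>-.4),20): print(c,a,C[m].mean(0).round(3))
a=cv2.resize(t['img'][100:260,190:370],(720,600)); cv2.imwrite('pics/afc.png',cv2.cvtColor(a,cv2.COLOR_RGB2BGR))
E
```

```text
ang 172.10 pos [0.5391 0.0221 0.0891] -> units [ 0.01 -0.05  0.8  -0.01] F [-0.1  0.5 -1.4] w 0.0206 clk 13.20 q6 -1.52
[303.53142857 177.82285714] 175 [ 0.547 -0.21   0.015]
[299.97938144 192.91752577] 97 [ 0.498 -0.196  0.013]
```

View pics/afc.png

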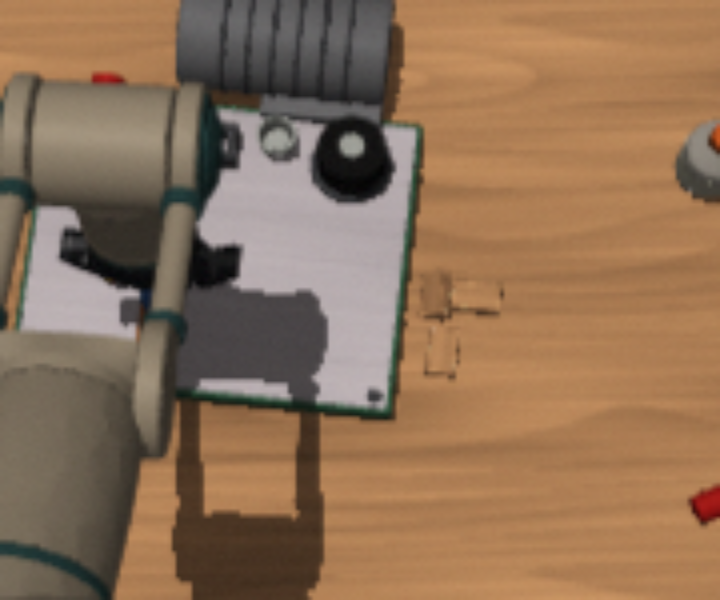

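All three chips lie on the bench right of the deck, at (435,293), (477,296) and (441,350) in the crop, and the tin is still in place. I lower the block to roller height and push toward the sander's +y.

Call:
play_rows:
  motion:
    - [0,-0.05,0.2,0,15]
    - [0,-0.05,0.45,0,15]
    - [0,-0.05,0.65,0,15]
    - [0,-0.05,0.79,0,15]
    - [0,-0.05,0.79,0,15]

```text
clock: 13.88
position: [0.5386, 0.0189, 0.0565]
ee_rot: [-0.001, 0.07, 0.998, 0.0]
contact_force: [0.0, 0.0, -0.6]
width: 0.0205
gripper_force: 88.2
```

Call:
play_rows:
  motion:
    - [0,0.1,0,0,15]
    - [0,0.3,0,0,15]
    - [0,0.45,0,0,15]
    - [0,0.55,0,0,15]
    - [0,0.65,0,0,15]
  newtons: 110

```text
clock: 14.5
position: [0.5426, 0.0441, 0.0574]
ee_rot: [-0.0, 0.069, 0.998, -0.001]
contact_force: [-1.5, -3.5, 0.4]
width: 0.0204
gripper_force: 110.9
```

Call:
play_rows:
  motion:
    - [0,0.1,0,0,15]
    - [0,0.2,0,0,15]
    - [0,0.3,0,0,15]
    - [0,0.4,0,0,15]
    - [0,0.5,0,0,15]

```text
clock: 15.12
position: [0.5453, 0.0629, 0.0574]
ee_rot: [-0.0, 0.07, 0.998, -0.002]
contact_force: [-1.0, -5.7, 2.0]
width: 0.02
gripper_force: 111.2
```

```bash
cat > q.py <<'E'
from m import *
x,y=s2w(-.055,.091); units(x,y,.057,172.24)
w=manip.get_state()['position'][:2]-O; c,s=np.cos(YAW),np.sin(YAW); print('tcp sander',c*w[0]+s*w[1],-s*w[0]+c*w[1])
import sys
for n in('scene','top'):
    d=save(n,sys.argv[1]+n+'.png'); C=cloud(d); H,S,V=hsv(d)
    for m,a,cc in blobs(d,(abs(H-27)<6)&(S>150)&(V>100)&(C[...,2]>.05)&(C[...,2]<.09)&(C[...,0]>.4)&(C[...,0]<.8),8):
        (u,v),r=cv2.minEnclosingCircle(ray(d,np.argwhere(m)[:,::-1],.068)[:,:2].astype(np.float32))
        p=np.array([u,v])-O; p=np.array([c*p[0]+s*p[1],-s*p[0]+c*p[1]]); print(n,cc,a,'roller sander',p.round(4),r,'q',.19+np.arcsin((p[1]-.102)/.12))
E
python3 q.py a
```

```text
ang 172.03 pos [0.5453 0.0629 0.0574] -> units [ 0.03  0.44  0.01 -0.02] F [-1.  -5.7  2. ] w 0.0200 clk 15.12 q6 -1.44
tcp sander -0.05382482660456247 0.07335321424654247
scene [305.08219178 266.31506849] 73 roller sander [-0.0305  0.1   ] 0.01689840480685234 q 0.17355564926197853
```

Call:
play_rows:
  motion:
    - [0,0.1,0,0,15]
    - [0,0.2,0,0,15]
    - [0,0.3,0,0,15]
    - [0,0.4,0,0,15]
    - [0,0.45,0,0,15]

```text
clock: 15.85
position: [0.5481, 0.0817, 0.0573]
ee_rot: [0.0, 0.07, 0.998, -0.001]
contact_force: [-0.2, -5.6, 1.1]
width: 0.0202
gripper_force: 111.3
```

Call:
play_rows:
  motion:
    - [0,0,0,0,15]
    - [0,0,0,0,15]
    - [0,0,0,0,15]

```text
clock: 16.23
position: [0.548, 0.0815, 0.0573]
ee_rot: [0.0, 0.07, 0.998, -0.001]
contact_force: [-0.6, -5.7, 0.9]
width: 0.0201
gripper_force: 111.2
```

```bash
python3 q.py b; python3 - <<'E'
from m import *
d=load('bscene'); t=load('btop')
a=cv2.resize(t['img'][110:230,175:325],(400,320)); b=cv2.resize(d['img'][200:312,210:350],(400,320)); cv2.imwrite('pics/bc.png',cv2.cvtColor(np.hstack([a,b]),cv2.COLOR_RGB2BGR))
E
```

```text
ang 172.01 pos [0.548  0.0815 0.0573] -> units [ 0.03 -0.03  0.01 -0.02] F [-0.6 -5.7  0.9] w 0.0201 clk 16.23 q6 -1.41
tcp sander -0.05360595965419784 0.09214529239116305
scene [307.88732394 271.54929577] 71 roller sander [-0.0289  0.1192] 0.01625926047563553 q 0.33352345056797705
```

View pics/bc.png

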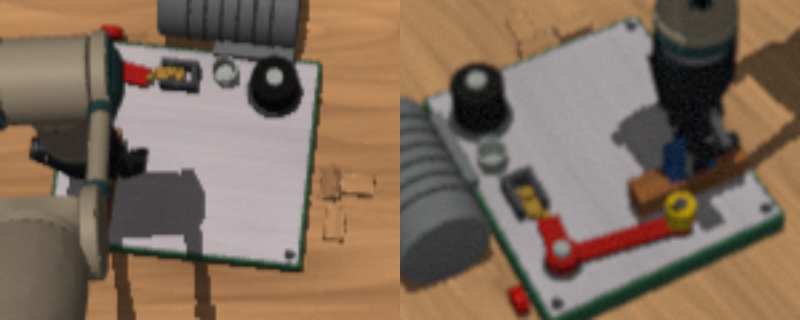

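The block presses on the roller, at (680,210) in the crop, with the arm swung to about 0.34–0.36 rad. It is past the tooth at about 6 N, which is the expected spring force. The tin is in place and the chips are on the bench, so I hand in.

```bash
python3 -c "from rig import manip; print(manip.sign_off())"
```

```text
the job is handed in; nothing more can be done
None
```

The job is handed in at about 16 s on the robot's clock: all three chips are on the bench, and the gripped block is holding the roller at about 0.34–0.36 rad (from camera and TCP readings), past the tooth.

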